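# Reload the button-press dies in reverse order

## Task

Four press dies stand in a row in the wooden storage rack; move them into the empty aluminium loading rack so that the order is reversed as counted from the steel knob at one end of each rack: the die nearest the storage rack's knob goes into the cell farthest from the loading rack's knob, the next into the cell beside it, and so on. Take them one at a time, starting with the die nearest the storage rack's knob and working along the row, and set each down upright near the middle of its cell without tipping any over. Leave the stray fifth die on the worktop where it is.

Things in the scene. Friction and masses are not known exactly. Their poses are not given: they have to be found in the camera images.
- storage_rack: wooden bar with a row of four round recesses, full at the start; 268 x 68 x 12 mm, fixed. Origin on its underside (z = 0), at the middle of the row; x runs along the row towards the knob end, z up. Round steel knob (18 mm wide, top 29 mm up) at x = +134 mm. Recesses 52 mm wide, centres at x = +87, +29, -29, -87 mm, y = 0; floors 9 mm above the worktop, 3 mm below the rack's top face.
- loading_rack: aluminium bar with a row of four square cells, empty at the start; 268 x 68 x 12 mm, fixed. Origin on its underside (z = 0), at the middle of the row; x runs along the row towards the knob end, z up. Round steel knob (18 mm wide, top 29 mm up) at x = +134 mm. Cells 52 x 52 mm, centres at x = +87, +29, -29, -87 mm, y = 0; floors 9 mm above the worktop, 3 mm below the rack's top face.
- die_small: brown steel press die, the narrowest, 18 mm diameter, 24 mm high; it stands upright, origin at the centre of its underside, z up. It starts standing loose in one recess of the storage rack, up to 5 mm off its centre; can be gripped across from any side.
- die_tall: grey steel press die, the tallest, 25 mm diameter, 26 mm high; it stands upright, origin at the centre of its underside, z up. It starts standing loose in one recess of the storage rack, up to 5 mm off its centre; can be gripped across from any side.
- die_wide: grey steel press die, a wide stepped one, 29 mm diameter, 18 mm high; it stands upright, origin at the centre of its underside, z up. It starts standing loose in one recess of the storage rack, up to 5 mm off its centre; can be gripped across from any side.
- die_ring: flat open steel ring die, 33 mm diameter, 11 mm high; it stands upright, origin at the centre of its underside, z up. It starts standing loose in one recess of the storage rack, up to 5 mm off its centre; can be gripped across from any side.
- stray_die: another grey press die, 25 mm diameter, 16 mm high, standing on the bare worktop away from the racks, beyond the gap between them; not part of the row, leave it; origin at the centre of its underside

How it is judged:
By the outcome, as a careful person would: the job done as asked, in the order asked, and still so for the second after the job is handed in, with the robot touching nothing.
It also fails if it takes over 99 s, if anything falls off the work surface, if the arm or the gripper's body presses on something with over 40 N, if the wrist force passes 120 N, or if a joint passes its speed limit or range.

## Robot

A 6-joint arm with a two-finger parallel gripper is mounted at the origin on a cart in front of the work surface, level with it; the furniture and walls round the work are solid. World frame = base frame: x ahead of the robot, y to its left, z up, the work surface at z = 0. Lengths are in m, angles in rad, forces in N, time in s.
With the tool pointing down it reaches from about 0.35 to 1 m from the base axis. Payload 7.1 kg.
Tool frame: the origin (TCP) lies on the centre line of the jaws, within the pads' length; the fingertips stand arm.nose_length ahead of it and the grasp point (between the pads) lies 3 mm ahead of it (arm.nose_length is the distance from the TCP to the fingertips, in m); z points along the fingers, y is the line along which they close (so a half turn about z gives the same grasp; the last joint's range is limited). The gripper opens to 85 mm and grips with 20 to 120 N. Pads are 22 mm wide; open, the fingers measure 114 mm over their backs; the gripper's body (76 mm by 85 mm) begins 54 mm behind the grasp point. The pads swing forward as they close: fully open they stand 13 mm farther back than shut.
Start: joints at [1.214, 0.423, 1.63, -0, 1.089, -0.019], TCP at [0.207, 0.59, 0.253] pointing down, gripper open.
Joint ranges: [-3, 3], [-0.9, 2.11], [0.09, 2.58], [-1.31, 4.45], [0.11, 2.69], [-2.54, 2.54]. Speed limits (rad/s): [2.39, 2.39, 3.01, 3.14, 3.14, 3.14].

## Interface

Orientations are given as [roll, pitch, yaw] about the fixed x, y, z axes, in that order (R = Rz(yaw) Ry(pitch) Rx(roll)).
In Python, from rig import arm gives the robot as it stands. Calls block until the motion is done:
- arm.goto(position, orientation): joint-space move of the TCP to a pose.
- arm.movel(position, attitude=None, feed=0.15, force_limit=None): straight line of the TCP; attitude=None keeps the orientation; feed is the mean speed in m/s. With force_limit (N) it stops when the force on the tool has changed by that much, and returns True; else False.
- arm.set_joints(angles): joint-space move.
- arm.grip(opening): finger opening in m; the grip force is fixed at half the most; returns when the fingers have stopped.
- arm.hold(seconds).
- arm.inverse_kinematics(position, orientation): joint angles nearest the present ones, or None.
- arm.read_state(): the state.
- arm.read_camera(name): name is "scene" or "top"; returns a dict with "image" (384x512x3 uint8, red, green, blue), "fx", "fy", "cx", "cy" (pixels), "k1" (the pictures are not rectified: a ray, as slopes to the right and down, at radius r is drawn at 1 + k1 r^2 times it, then the intrinsics apply), "R" (3x3) and "t" (3): a world point X has camera coordinates R X + t. Camera axes: x right, y down, z forward; pixel columns grow to the right and rows downward; lengths in m; the calibration is good to about 2 mm. A picture is of the moment at which its call begins. There is no depth.
A pose or a line that the arm cannot do raises arm.IKError and nothing moves.
- arm.hand_in(): hands the job in; it is judged then, once.
Trained networks look in the newest picture that a camera, given by its name, has taken for a name from the list of things; names that differ only in an ending like _2 or _b are one class to them, and where a whole thing is asked for, a point or a joint stands for the part that bears it (a point fixed in the world has none). Each returns a list of dicts, best first, with "p" (0 to 1); they miss things now and then, are a little off and sometimes report something else, mostly with a low value. They report only what shows in the picture. A call takes as long as a camera call.
- arm.look_for(label, camera): "bbox" ([left, top, right, bottom] as shares, 0 to 1, of the picture: columns of its width, rows of its height, round what is visible of it).
- arm.mark_of(label, camera): "point" ([column, row] as shares, 0 to 1, of the picture: columns of its width, rows of its height: a listed point, or the origin of a listed thing).
The state is a dict: "t": time; "q": joint angles; "joint_velocities": joint speeds; "joint_torque": joint torques, N m; "tcp_pos": TCP position; "tcp_rot": TCP orientation; "force": force on the tool from outside, world axes, zero at the start; "ft_torque": the same for the moment, N m; "gripper_width": finger opening in m; "grip_force": force on a finger pad.
Only numpy, scipy, OpenCV 4.12 (cv2) and the standard library are available. Lean on these libraries where they do the work, as an engineer would, in place of code of your own. Each camera call takes 0.05 s, during which the arm holds its last target. There are 200 camera calls.

## Working session

There is one attempt and no reset: what is moved stays moved. The work goes in short steps, each a Python script; the robot and the scene stay as the last script left them, time stands still between calls to the robot, and variables do not carry over. Pictures are saved under pics/ and viewed, at most 14 in all, crops included, and the job is handed in when it is done.

```bash
mkdir -p pics; ls
python3 - <<'E'
from rig import arm
import cv2
print(arm.nose_length, arm.read_state())
for c in ("scene","top"):
    d=arm.read_camera(c); cv2.imwrite(f"pics/{c}0.png",d["image"][:,:,::-1])
    print(c,{k:v for k,v in d.items() if k!="image"})
    for n in ("storage_rack","loading_rack","die_small","die_tall","die_wide","die_ring","stray_die"):
        print(n,[(round(x["p"],2),(x["point"][0]*512,x["point"][1]*384)) for x in arm.mark_of(n,c)[:3]])
E
```

```text
pics
0.022 {'t': 0.0, 'q': array([ 1.21402859e+00,  4.23876900e-01,  1.63073461e+00,  1.61534503e-05,
        1.08859270e+00, -1.90014176e-02]), 'joint_velocities': array([-0.00024478, -0.00032018, -0.00039427, -0.00122321, -0.00105731,
       -0.00114411]), 'joint_torque': array([-8.99535535e-04, -5.57383561e+01, -2.81747192e+01,  4.49560696e-05,
        7.25381033e-03,  1.87084157e-05]), 'tcp_pos': array([0.20689762, 0.58919102, 0.25250562]), 'tcp_rot': array([-3.13998165e+00, -4.49170581e-05,  2.80381880e+00]), 'force': array([-0.03219952,  0.85719862,  0.51567533]), 'ft_torque': array([-0.03223357,  0.01490387,  0.01718438]), 'grip_force': 0.0, 'gripper_width': 0.08574805866485184}
scene {'fx': 407.997770079873, 'fy': 407.997770079873, 'cx': 255.86847012867952, 'cy': 189.8183163307317, 'k1': 0.00252150681284103, 'R': array([[ 0.90890462, -0.4169047 ,  0.00910339],
       [-0.29521412, -0.65871539, -0.69205683],
       [ 0.29451829,  0.6263262 , -0.72178561]]), 't': array([-0.47658236,  0.25313009,  0.71348333])}
storage_rack [(0.66, (271.2064, 288.4992)), (0.61, (275.4048, 273.48
[... 322 characters left out ...]
fx': 495.1900486119034, 'fy': 495.1900486119034, 'cx': 258.4153571994775, 'cy': 187.87934652580532, 'k1': -0.01116882996778079, 'R': array([[ 0.00131686, -0.9999901 ,  0.00424948],
       [-0.99660192, -0.00166236, -0.08235198],
       [ 0.08235823, -0.00412659, -0.99659425]]), 't': array([0.07275249, 0.58909849, 1.3096491 ])}
storage_rack [(0.56, (325.3248, 213.08159999999998))]
loading_rack [(0.85, (186.88, 215.61599999999999)), (0.62, (353.1776, 230.20800000000003))]
die_small [(0.52, (334.08, 222.6816))]
die_tall [(0.54, (313.4976, 214.69440000000003))]
die_wide [(0.6, (349.4912, 230.39999999999998))]
die_ring [(0.4, (292.096, 199.10399999999998))]
stray_die [(0.48, (263.7824, 150.912))]
```

Run:
```python
import cv2
a=cv2.imread("pics/scene0.png");b=cv2.imread("pics/top0.png")
cv2.imwrite("pics/s1.png",cv2.resize(a,(800,600),interpolation=cv2.INTER_CUBIC))
cv2.imwrite("pics/t1.png",cv2.resize(b[120:300,130:370],(800,600),interpolation=cv2.INTER_CUBIC))
```

```text
(no output)
```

View pics/s1.png

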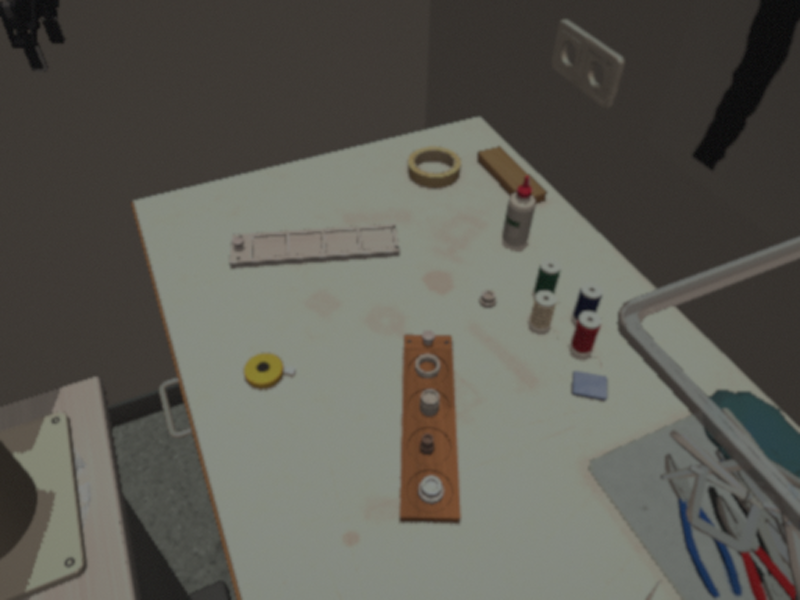

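View pics/t1.png

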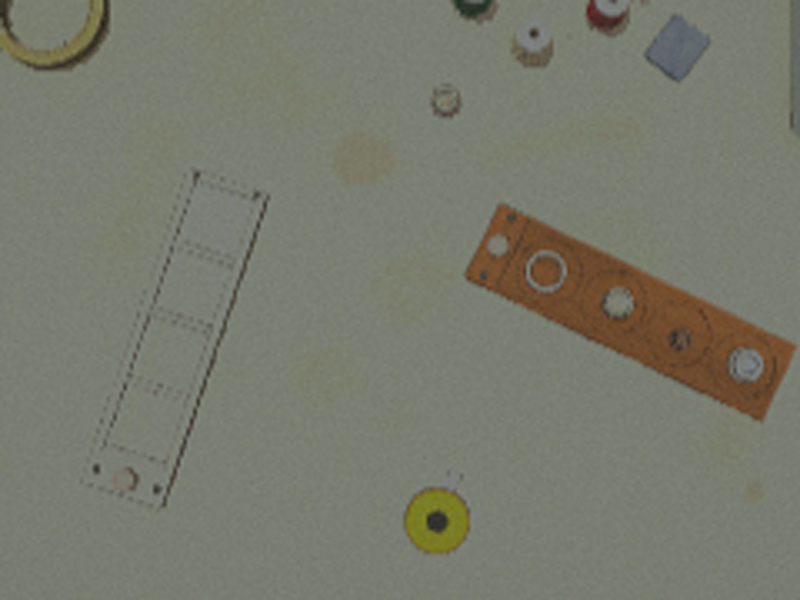

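The storage order from the knob is ring, tall, small, wide. The storage knob is at about (497,245) in the top crop. The loading knob is at its robot-side end, about (125,480). Next I'll crop closer so I can fit the rack poses accurately.

Run:
```python
import cv2,numpy as np
from rig import arm
def avg(c): return np.mean([arm.read_camera(c)["image"][:,:,::-1].astype(float) for _ in range(8)],0)
A=avg("scene");B=avg("top"); np.save("A.npy",A);np.save("B.npy",B)
def crop(I,x,y,w,h,n):
    s=I[y:y+h,x:x+w]; lo,hi=np.percentile(s,1),np.percentile(s,99.8)
    s=np.clip((s-lo)/(hi-lo)*255,0,255).astype(np.uint8)
    cv2.imwrite(n,cv2.resize(s,None,fx=6,fy=6,interpolation=cv2.INTER_CUBIC))
crop(B,148,165,70,100,"pics/tL.png");crop(B,265,175,110,80,"pics/tS.png")
crop(A,140,135,125,45,"pics/sL.png")
```

```text
(no output)
```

View pics/tL.png

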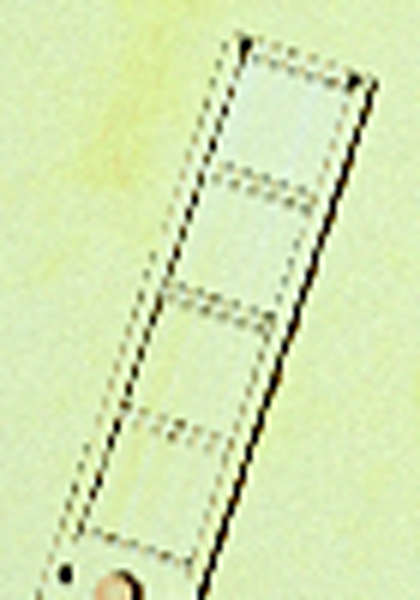

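View pics/tS.png

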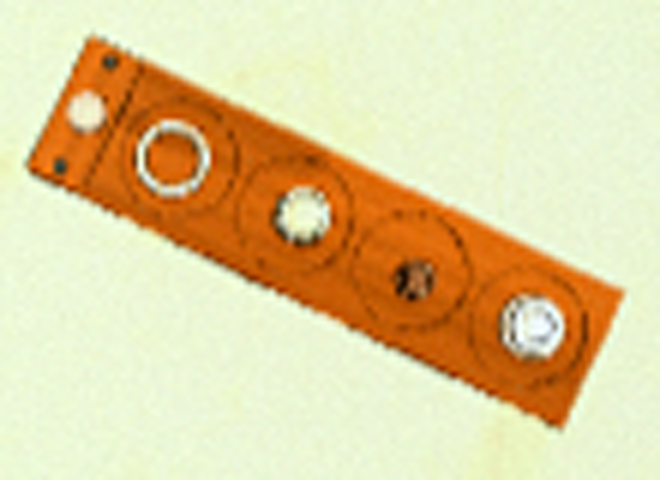

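View pics/sL.png

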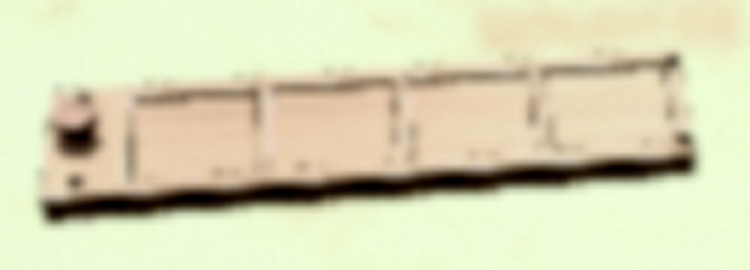

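```bash
cat > h.py <<'E'
import numpy as np,cv2,json
from scipy.optimize import least_squares
CAM={"scene":dict(f=407.99777,c=(255.86847,189.81832),k=.0025215,R=np.array([[.90890462,-.4169047,.00910339],[-.29521412,-.65871539,-.69205683],[.29451829,.6263262,-.72178561]]),t=np.array([-.47658236,.25313009,.71348333])),
"top":dict(f=495.19005,c=(258.41536,187.87935),k=-.01116883,R=np.array([[.00131686,-.9999901,.00424948],[-.99660192,-.00166236,-.08235198],[.08235823,-.00412659,-.99659425]]),t=np.array([.07275249,.58909849,1.3096491]))}
def proj(cam,X):
    C=CAM[cam];p=np.atleast_2d(X)@C["R"].T+C["t"];s=p[:,:2]/p[:,2:]
    return s*(1+C["k"]*(s**2).sum(1,keepdims=True))*C["f"]+C["c"]
def uncrop(P,off): return (np.array(P,float)+.5)/6-.5+off
def rack(p,L):
    c,s=np.cos(p[2]),np.sin(p[2]);L=np.atleast_2d(L)
    return np.c_[p[0]+c*L[:,0]-s*L[:,1],p[1]+s*L[:,0]+c*L[:,1],L[:,2]]
def fit(obs,p0):
    return least_squares(lambda p:np.concatenate([(proj(c,rack(p,L))-u).ravel() for c,L,u in obs]),p0)
def back(cam,u,z):
    return least_squares(lambda p:(proj(cam,[p[0],p[1],z])-u).ravel(),[.6,0]).x
E
cat > m.py <<'E'
from h import *
xs=[-.113,-.058,0,.058,.113]
LL=np.array([[x,-.026,.012] for x in xs]+[[x,.026,.012] for x in xs])
lt=uncrop([(247,57),(212,174),(166,291),(125,409),(82,529),(351,91),(315,204),(272,325),(232,440),(192,566)],(148,165))
Ls=LL[[0,1,2,3,4,6,7,8,9]]
ls=uncrop([(672,62),(537,71),(400,80),(265,90),(133,97),(543,152),(404,165),(262,177),(128,183)],(140,135))
SS=np.array([[x,0,.012] for x in (.087,.029,-.029,-.087)])
st=uncrop([(181,157),(295,214),(412,269),(529,325)],(265,175))
for n,o in (("Ltop",[("top",LL,lt)]),("Lscene",[("scene",Ls,ls)]),("Lboth",[("top",LL,lt),("scene",Ls,ls)])):
    r=fit(o,[.6,.2,2.8]);print(n,r.x.round(4),np.abs(r.fun).max().round(2))
pl=r.x
r=fit([("top",SS,st)],[.6,-.2,1.]);print("S",r.x.round(4),np.abs(r.fun).max().round(2));ps=r.x
D=dict(ring=((173,159),.020),tall=((302,215),.035),small=((413,280),.033),wide=((533,327),.027))
for n,(u,z) in D.items(): 
    w=back("top",uncrop([u],(265,175))[0],z); c,s=np.cos(ps[2]),np.sin(ps[2]); d=w-ps[:2]
    print(n,w.round(4),"local",((c*d[0]+s*d[1])*1e3).round(1),((-s*d[0]+c*d[1])*1e3).round(1))
    D[n]=w
A=np.load("A.npy");x,y,w,h=245,200,60,140
s=np.clip((A[y:y+h,x:x+w]-20)*1.6,0,255).astype(np.uint8);s=cv2.resize(s,None,fx=4,fy=4,interpolation=cv2.INTER_CUBIC)
raw=s.copy();th=np.linspace(0,6.28,40)
def poly(P,col):
    q=(proj("scene",P)-(x,y)+.5)*4-.5; cv2.polylines(s,[q.round().astype(int).reshape(-1,1,2)],False,col,1)
for cx in (.087,.029,-.029,-.087): poly(rack(ps,np.c_[cx+.026*np.cos(th),.026*np.sin(th),0*th+.012]),(255,0,0))
for n,d,z in (("ring",.033,.02),("tall",.025,.035),("small",.018,.033),("wide",.029,.009)):
    poly(np.c_[D[n][0]+d/2*np.cos(th),D[n][1]+d/2*np.sin(th),0*th+z],(0,255,0))
cv2.imwrite("pics/ovS.png",np.hstack([raw,s]))
E
python3 m.py
```

```text
Ltop [0.5137 0.2742 2.8224] 1.46
Lscene [0.5143 0.2751 2.8236] 1.24
Lboth [0.5139 0.2745 2.8223] 1.36
S [ 0.5172 -0.103   1.1221] 0.17
ring [ 0.5538 -0.0208] local 89.9 2.7
tall [ 0.5281 -0.0769] local 28.3 1.5
small [ 0.4994 -0.1262] local -28.6 6.0
wide [ 0.4787 -0.1804] local -86.4 1.1
```

View pics/ovS.png

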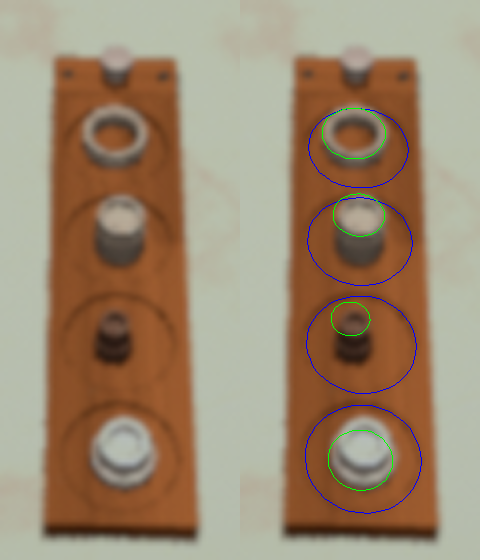

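```bash
cat >> h.py <<'E'
PL=np.array([.5139,.2745,2.8223]);PS=np.array([.5172,-.103,1.1221])
DIE=dict(ring=(.5538,-.0208),tall=(.5281,-.0769),small=(.4994,-.1262),wide=(.4787,-.1804))
E
python3 - <<'E'
from h import *
from rig import arm
x,y=DIE["ring"];o=[np.pi,0,PS[2]]
arm.goto([x,y,.13],o);arm.grip(.047);print(arm.read_state()["t"])
arm.movel([x,y,.045],feed=.12)
hit=arm.movel([x,y,.026],feed=.025,force_limit=6)
s=arm.read_state();print(hit,s["tcp_pos"],s["force"],s["gripper_width"],s["t"])
arm.movel([x,y,s["tcp_pos"][2]+.004],feed=.05)
d=arm.read_camera("scene");cv2.imwrite("pics/g1.png",cv2.resize(d["image"][180:300,220:340,::-1],(600,600),interpolation=cv2.INTER_CUBIC))
E
```

```text
4.5917
True [ 0.55386525 -0.0207967   0.03150209] [-0.67030273  0.52439744  7.38872667] 0.04678035748373133 6.0167
```

View pics/g1.png

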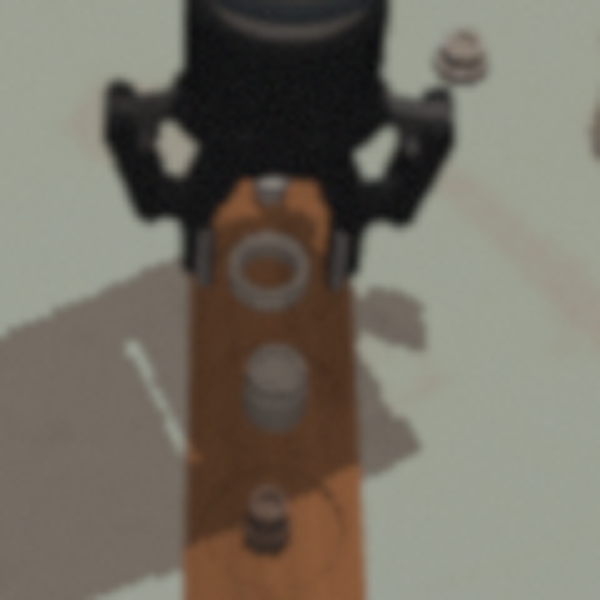

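The ring is centred between the fingers at about (268,270). The contact height matches the finger-swing model, so I'll go ahead with the ring.

```bash
cat >> h.py <<'E'
from rig import arm
def st(m):
    s=arm.read_state();print(m,"t%.1f"%s["t"],s["tcp_pos"].round(4),"w%.4f"%s["gripper_width"],"gf%.1f"%s["grip_force"],s["force"].round(1));return s
def pick(n,zg,op=.05):
    x,y=DIE[n];arm.goto([x,y,.12],[np.pi,0,PS[2]])
    arm.grip(op);arm.movel([x,y,.05],feed=.15);arm.movel([x,y,zg],feed=.06)
    close(n,zg)
def close(n,zg):
    x,y=DIE[n]
    arm.grip(0.);st("grip "+n);arm.movel([x,y,zg+.01],feed=.05);arm.movel([x,y,.12],feed=.2);st("lift")
def place(cx,zg):
    x,y=rack(PL,[cx,0,0])[0,:2]
    arm.goto([x,y,.12],[np.pi,0,PL[2]]);st("at")
    arm.movel([x,y,.05],feed=.15)
    hit=arm.movel([x,y,zg-.0005],feed=.025,force_limit=5);print("hit",hit);st("down")
    arm.grip(.055);arm.movel([x,y,.12],feed=.2);st("done")
def snap(c,x,y,w,h,n):
    d=arm.read_camera(c)["image"][y:y+h,x:x+w,::-1];cv2.imwrite(n,cv2.resize(d,None,fx=5,fy=5,interpolation=cv2.INTER_CUBIC))
E
python3 - <<'E'
from h import *
x,y=DIE["ring"];arm.movel([x,y,.035],feed=.05);close("ring",.035)
place(-.087,.0352)
snap("scene",140,125,130,60,"pics/p1.png")
E
```

```text
grip ring t6.9 [ 0.5537 -0.0208  0.0353] w0.0291 gf59.0 [-1.5 -0.1  5.1]
lift t7.8 [ 0.5536 -0.0208  0.1197] w0.0297 gf59.3 [-0.8 -0.3 -0.4]
at t8.9 [0.5958 0.2464 0.1188] w0.0290 gf59.3 [-0.3  0.1 -0.8]
hit True
down t10.1 [0.5964 0.2472 0.0353] w0.0291 gf59.9 [-0.6 -1.3  4.6]
done t11.1 [0.5961 0.247  0.1197] w0.0552 gf0.0 [-0.2  0.3  0.5]
```

View pics/p1.png

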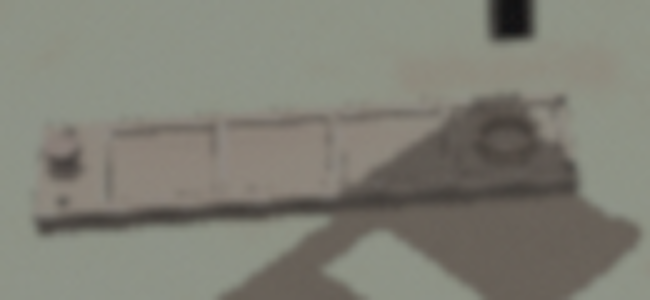

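The ring lies flat in the far cell, centred at about (505,138). The tall die is next.

Run:
```python
from h import *
pick("tall",.0375);place(-.029,.0377)
pick("small",.0375,.045)
snap("scene",140,125,130,60,"pics/p2.png")
```

```text
grip tall t13.9 [ 0.5283 -0.0769  0.038 ] w0.0226 gf58.7 [-1.4 -0.1  5.9]
lift t14.8 [ 0.5279 -0.0769  0.1198] w0.0224 gf58.8 [ 0.6  0.1 -0.6]
at t16.1 [0.5411 0.2645 0.1191] w0.0227 gf58.7 [ 0.5 -0.3 -0.7]
hit True
down t17.2 [0.5415 0.2655 0.038 ] w0.0228 gf59.6 [-0.5 -0.1  4.9]
done t18.2 [0.5411 0.2652 0.1197] w0.0550 gf0.0 [ 0.1  0.1 -0.1]
grip small t21.2 [ 0.4997 -0.1263  0.0379] w0.0151 gf58.5 [-0.7 -0.2  5.5]
lift t22.1 [ 0.4992 -0.1261  0.1198] w0.0153 gf58.6 [-1.3  0.3 -1.6]
```

View pics/p2.png

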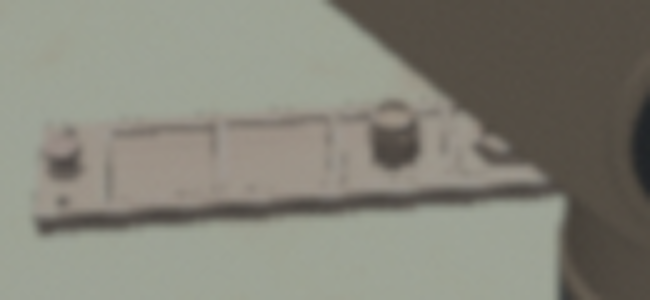

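The tall die stands upright at about (395,140) in its cell. The small die is now in the gripper; I'll place it, then move the wide die.

Run:
```python
from h import *
place(.029,.0377)
pick("wide",.035);place(.087,.0352)
arm.goto([.40,-.02,.25],[np.pi,0,1.8]);arm.hold(.3)
snap("scene",140,125,140,60,"pics/p3.png");snap("top",140,120,110,110,"pics/p4.png")
st("end")
```

```text
at t23.7 [0.4865 0.2827 0.1197] w0.0151 gf58.5 [ 0.5  0.6 -1.2]
hit True
down t24.8 [0.4864 0.2837 0.0379] w0.0153 gf59.4 [-0. -1.  5.]
done t25.8 [0.4861 0.2835 0.1198] w0.0553 gf0.0 [-0.8 -1.  -0.7]
grip wide t29.1 [ 0.4788 -0.1805  0.0355] w0.0266 gf58.8 [-2.3 -0.1  6.4]
lift t30.0 [ 0.4785 -0.1803  0.1198] w0.0262 gf59.1 [-0.2  0.9 -1.3]
at t31.7 [0.4317 0.3011 0.1198] w0.0264 gf59.0 [ 0.4 -0.5 -1.3]
hit True
down t32.9 [0.4312 0.3018 0.0355] w0.0263 gf59.8 [-0.2  0.2  4.1]
done t33.9 [0.4311 0.3016 0.1197] w0.0547 gf0.0 [ 0.8 -0.3 -1. ]
end t35.6 [ 0.4001 -0.0197  0.2499] w0.0551 gf0.0 [-0.  -0.3 -0.3]
```

View pics/p3.png

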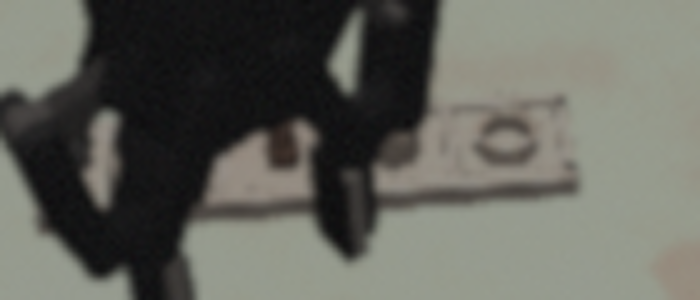

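View pics/p4.png

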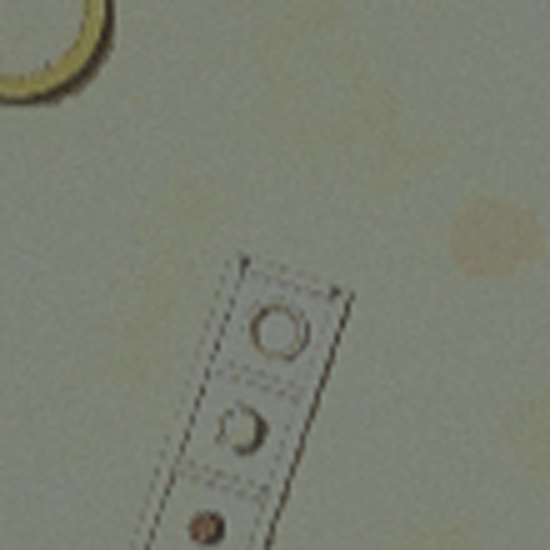

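In the top view the ring (280,332), tall (242,430) and small (206,527) dies are all upright and centred. The crop cuts off the wide die, so I'll take one more picture.

Run:
```python
from h import *
snap("top",140,150,240,120,"pics/p5.png")
i=cv2.imread("pics/p5.png");cv2.imwrite("pics/p5.png",cv2.resize(i,(800,400)))
```

```text
(no output)
```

View pics/p5.png

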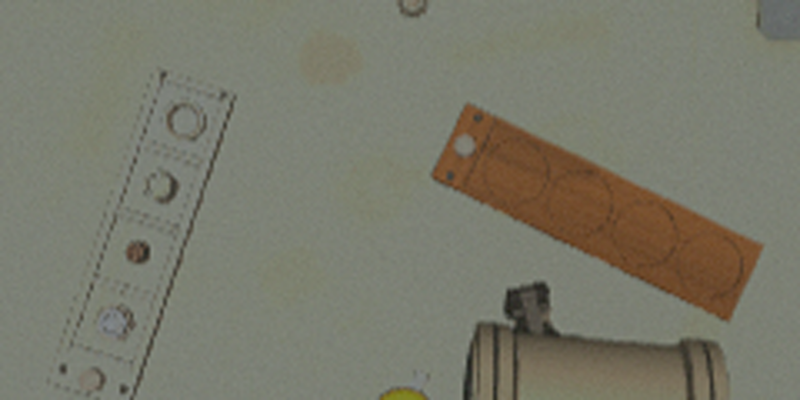

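All four dies are upright and centred in the loading rack: ring (186,121), tall (161,186), small (137,251) and wide (115,321). The storage rack is empty and the stray die hasn't moved, at (412,5).

```bash
python3 -c "
from rig import arm
print(arm.hand_in())"
```

```text
the job is handed in; nothing more can be done
None
```

I moved all four dies into the loading rack in reversed order, upright near the middle of their cells, left the stray die where it was, and handed the job in at about 36 s of the 99 s limit.

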